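Unpack the polishing handpiece and offer it up to the bench pin

ROBOT

A 7-joint arm with a two-finger parallel gripper is mounted at the origin on the work surface. World frame = base frame: x ahead of the robot, y to its left, z up, the work surface at z = 0. Lengths are in m, angles in rad, forces in N, time in s.
With the tool pointing down it reaches from about 0.4 to 0.85 m from the base axis. Payload 4.5 kg.
Tool frame: the origin (TCP) lies at the very end of the fingers, on their centre line; the grasp point (between the pads) lies 19 mm behind it (r.grip_depth is the z of the grasp point in the tool frame, in m); z points along the fingers, y is the line along which they close (so a half turn about z gives the same grasp; the last joint's range is limited). The gripper opens to 88 mm and grips with 3 to 60 N. Pads are 18 mm wide; open, the fingers measure 123 mm over their backs; the gripper's body (75 mm by 187 mm) begins 45 mm behind the grasp point.
Start: joints at [-1.247, 0.689, -0.195, 1.565, 0.157, 0.902, -0.215], TCP at [0.179, 0.599, 0.239] pointing down, gripper open.
Joint ranges: [-3.01, 3.01], [-0.46, 2.08], [-1.47, 1.51], [0.13, 2.56], [-1, 4.14], [0.04, 2.09], [-2.66, 2.66]. Speed limits (rad/s): [2.57, 2.57, 3.14, 3.14, 3.14, 3.14, 3.14].

INTERFACE

Orientations are given as a unit quaternion [x, y, z, w].
In Python, from plant import r gives the robot as it stands.
- The arm moves only by the tool steer_hand, called after "Call:" by a JSON object that holds its "op" and its "data", one argument or row to a line. Schema: {"type":"object","properties":{"ticks":{"type":"array","items":{"type":"object","properties":{"jaw":{"type":"number"},"pos":{"type":"array","items":{"type":"number"},"minItems":3,"maxItems":3},"rotvec":{"type":"array","items":{"type":"number"},"minItems":3,"maxItems":3}},"additionalProperties":false,"required":["jaw"]},"minItems":1,"maxItems":10},"clamp_n":{"type":"number"},"only":{"type":"string"},"quiet":{"type":"boolean"},"lines":{"type":"string"}},"required":["ticks"],"additionalProperties":false}. ticks is a list of rows, 1 to 10 of them, each an object with the fields jaw (the opening from 0.0 (shut) to 1.0 (fully open)), pos (a list: dx, dy, dz in shares of 0.75 m (1.0 is 0.75 m)), rotvec (a list: a rotation vector rx, ry, rz in fractions of the full range, 1 being pi/2 rad); a field left out counts as zero (the opening has to be given); each row is the pose to reach, as a shift and turn from the pose commanded when the call began, along the tool's axes at that moment; what a row does not reach only later rows make up. A row lasts 1/10 s, in which the tool goes at most 0.05 m and 0.15 rad, less where a joint would pass 70% of its speed; a pose out of reach is approached as far as the arm can. The fingers move at their own pace and stop on an object; clamp_n is the grip in N (left out, the last holds). Time passes only in rows, so rows that do not move let the fingers close. The tool returns the time, the measured TCP pose, the force, the opening and the grip force at its end. only (a regular expression) keeps the lines of the reply that match it, lines (a string "A,B") keeps lines A to B, and quiet returns only ok. Shift and turn numbers lie between -1 and 1, and a call with a number outside is refused. Input that does not fit is refused with a message, and nothing moves.
- r.get_state(): the state, without advancing time (a new reading comes with each control period).
- r.snapshot(name): name is "scene" or "top" or "wrist"; returns the picture (480x640x3 uint8, red, green, blue); there is no depth.
- r.camera_params(name): a dict with "fx", "fy", "cx", "cy" (pixels), "rvec" (rotation vector, rad) and "tvec" (3), from world to camera coordinates, as OpenCV has them. Camera axes: x right, y down, z forward; pixel columns grow to the right and rows downward; lengths in m; the calibration is good to about 2 mm. The wrist camera is an equidistant fisheye: a pixel r from the principal point sees the ray r / f radians off the axis. A picture is of the moment at which its call begins: read the wrist's pose just before it. camera_params takes no time and is no camera call; for the wrist camera it gives the pose at the moment of the call.
- r.finish_job(): hands the job in; it is judged then, once.
The state is a dict: "clock": time; "q": joint angles; "qd": joint speeds; "joint_torque": joint torques, N m; "tool_pos": TCP position; "eef_rot": TCP orientation; "contact_force": force on the tool from outside, world axes, zero at the start; "moment": the same for the moment, N m; "opening": opening from 0.0 (shut) to 1.0 (fully open); "finger_force": force on a finger pad.
Only numpy, scipy, OpenCV 4.12 (cv2) and the standard library are available. Lean on these libraries where they do the work, as an engineer would, in place of code of your own. Each camera call takes 0.05 s, during which the arm holds its last target. There are 200 camera calls.

TASK

Fold both flaps of the carton right back past upright so that they lean well outward and stay there, then draw the black polishing handpiece up out of the insert, clear of the carton. Tip it so that it slants about halfway between upright and level, butt end up, whichever way it leans, and finish while still holding it so, with the tip of its felt bob about 6 cm above the middle of the bench pin's bare wood. Do not let it touch the pin or the bench, and leave everything else where it is.

Things in the scene. Friction and masses are not known exactly. Their poses are not given: they have to be found in the camera images.
- carton: cardboard carton fixed to the bench, 160 (its x) by 134 mm (its y), walls 4 mm, rim 142 mm above the bench; origin at the centre of its underside, z up, yaw varies. A grey insert fills it to 74 mm above the bench, with one round hole, 32 mm across, in the middle, its floor 10 mm above the bench. Two flaps hinge on the rims of its +y and -y sides and start half open
- flap_left (a joint): angle of the flap on the carton's +y side: 0 = shut flat, 1.57 = upright, more = leaning outward; stops at 2.7, starts at 0.85 to 1.2. The crease is stiff (0.04 N m, about 1 N at mid-flap): the flap stays where left. It is 65 mm from hinge to free edge, 156 mm wide, 4 mm thick; shut fingertips lowered into the gap between the flaps can push it over from inside
- flap_right (a joint): the same for the flap on the carton's -y side: 0 = shut, 1.57 = upright, greater = leaning outward, to 2.7. Starts at 0.85 to 1.2
- flap_left_hinge (a point): middle of the left flap's hinge line, on the rim, 142 mm above the bench and 67 mm to +y of the carton's centre; the hinge runs along the carton's x
- flap_right_hinge (a point): middle of the right flap's hinge line, 142 mm above the bench and 67 mm to -y of the carton's centre
- flap_left_edge (a point): middle of the left flap's free edge, 65 mm from its hinge
- flap_right_edge (a point): middle of the right flap's free edge, 65 mm from its hinge
- handpiece: black cordless handpiece, 130 mm long, 0.12-0.22 kg; starts upright, nose down, in the insert's hole, top 2 mm below the rim. Origin at the tip of the white felt bob (nose end); z runs from there to the butt (up at the start). Along z: bob 16 mm across to 16 mm, thin shank to 28, steel collet to 45, round body 26 mm across from 45 to 130 mm; 66 mm stand free above the insert
- bench_pin: jeweller's bench pin fixed to the bench: a flat pale wooden tongue 150 mm (x) by 64 mm (y), its upper face 50 mm above the bench, held near its +x end by a grey metal strap that stands to 60 mm. Origin on the bench; its yaw varies
- pin_mid (a point): the middle of the bare part of the bench pin's wooden upper face, 50 mm above the bench, z up
- spare_bob: spare black polishing bob on a thin copper shank, 24 mm across, lying on the bench (bystander); origin on the bench under it
- polish_tin: low green tin, 56 mm across, 40 mm high (bystander); origin at its underside
- graver: hand tool with a wooden handle, lying on the bench (bystander); origin at its underside
- bench_brush: wooden bench brush lying on the bench (bystander); origin at its underside
- tool_cup: brass cup, 70 mm across, 80 mm high (bystander); origin at its underside
- scoop_tray: open steel tray 120 x 90 x 25 mm (bystander); origin at its underside
- pickle_jar: amber jar, 60 mm across, 90 mm high (bystander); origin at its underside

How it is judged:
On the way, in this order (a step that is already met when the one before it is completed fails the run):
1. both carton flaps are folded back past upright, to more than 1.9 rad (value of joint each of flap_left, flap_right above 1.9 rad), for 0.2 s.
2. the handpiece is drawn up until its bob is above the carton's rim, held in the fingers (z of handpiece in the frame of carton above 0.142 m and contact force between the fingers and handpiece above 1 N), for 0.1 s.
At the end, for the whole second after the job is handed in: Both flaps over 1.8 rad; the handpiece held still by the fingers alone, butt end up, 29 to 61 degrees from upright, the bob's tip within 35 mm horizontally of pin_mid and 30 to 100 mm above it, touching neither pin, carton nor bench; no bystander moved by 40 mm (value of joint each of flap_left, flap_right above 1.8 rad and angle between handpiece's own z axis and vertical between 0.5 and 1.07 rad and horizontal distance between handpiece and pin_mid below 0.035 m and z of handpiece in the frame of pin_mid between 0.03 and 0.1 m and contact force between the fingers and handpiece above 2 N and contact force between handpiece and bench_pin below 0.1 N and contact force between handpiece and carton below 0.1 N and contact force between handpiece and table below 0.1 N and linear speed of handpiece below 0.03 m/s and angular speed of handpiece below 0.2 rad/s and distance of each of spare_bob, polish_tin, graver, bench_brush, tool_cup, scoop_tray, pickle_jar from where it was at the start of the episode below 0.04 m); the arm keeps its last pose, push and grip.
It fails at once if the handpiece touches the bench pin (contact force between handpiece and bench_pin above 0.5 N).
It fails at once if the handpiece is dropped or laid on the bench (contact force between handpiece and table above 0.5 N).
It fails at once if a bystander is moved by more than 40 mm (distance of any of spare_bob, polish_tin, graver, bench_brush, tool_cup, scoop_tray, pickle_jar from where it was at the start of the episode above 0.04 m).
It also fails if it takes over 56 s, if anything falls off the work surface, if the arm or the gripper's body presses on something with over 40 N, if the wrist force passes 120 N, or if a joint passes its speed limit or range.

## Working session

There is one attempt and no reset: what is moved stays moved. The work goes in short steps, Python scripts to look and compute and a tool call to move; the robot and the scene stay as the last step left them, time stands still between calls to the robot, and variables do not carry over. Pictures are saved under pics/ and viewed, at most 10 in all, crops included, and the job is handed in when it is done.

```bash
ls; mkdir -p pics; python3 - <<'E'
from plant import r
import cv2
for n in("scene","top"):
    cv2.imwrite(f"pics/{n}0.png",r.snapshot(n)[:,:,::-1]); c=r.camera_params(n); print(n,c)
s=r.get_state();print(s["clock"],s["tool_pos"],s["eef_rot"],s["opening"],r.grip_depth)
E
```

```text
pics
plant.py
scene {'fx': 510.75683921472984, 'fy': 510.75683921472984, 'cx': 327.4744827073436, 'cy': 233.4250241864975, 'rvec': array([ 0.76815334,  2.7304145 , -0.90866745]), 'tvec': array([ 0.50076545, -0.1906694 ,  1.51863283])}
top {'fx': 546.378066620943, 'fy': 546.378066620943, 'cx': 318.3129874372148, 'cy': 233.45589428040387, 'rvec': array([ 2.09913743, -2.12465248,  0.21216581]), 'tvec': array([0.02318009, 0.57649154, 1.60109504])}
0.1 [0.17850046 0.59837992 0.23800428] [ 1.44370770e-01  9.89523318e-01 -8.25254683e-04 -4.68503161e-05] 1.0017647043013442 -0.0187
```

View pics/top0.png

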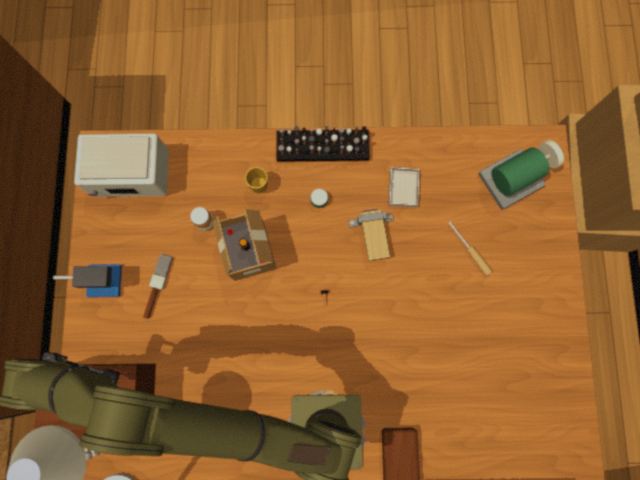

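View pics/scene0.png

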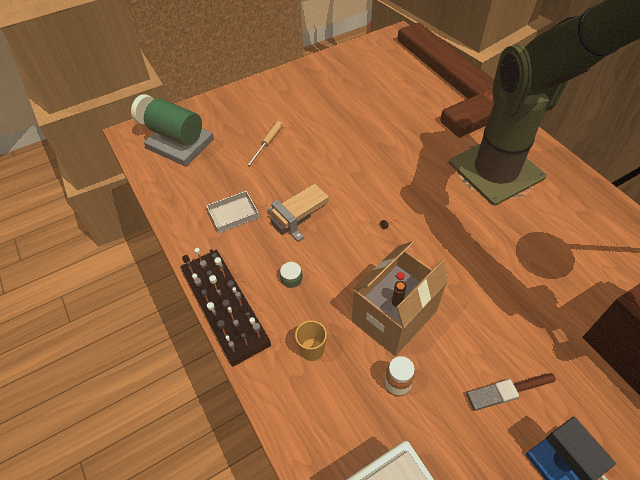

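```bash
cat > h.py <<'E'
import numpy as np,cv2
from plant import r
from scipy.spatial.transform import Rotation as R
def cam(n):
    c=r.camera_params(n);return np.array([[c["fx"],0,c["cx"]],[0,c["fy"],c["cy"]],[0,0,1]]),R.from_rotvec(c["rvec"]).as_matrix(),np.array(c["tvec"])
def onz(n,p,z):
    K,M,t=cam(n);d=M.T@np.linalg.solve(K,[p[0],p[1],1]);o=-M.T@t
    return o+d*(z-o[2])/d[2]
def proj(n,P):
    K,M,t=cam(n);q=(np.atleast_2d(P)@M.T+t)@K.T;return q[:,:2]/q[:,2:]
def mosaic(out,items):
    ps=[cv2.resize(im[y:y+h,x:x+w],(400,300),interpolation=cv2.INTER_CUBIC) for im,(x,y,w,h) in items]
    cv2.imwrite(out,np.vstack([np.hstack(ps[i:i+2]) for i in range(0,len(ps),2)]))
E
python3 - <<'E'
from h import *
t=cv2.imread("pics/top0.png");s=cv2.imread("pics/scene0.png")
mosaic("pics/m0.png",[(t,(200,205,100,75)),(t,(340,200,80,60)),(s,(340,240,120,90)),(s,(255,175,100,75))])
E
```

```text
(no output)
```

View pics/m0.png

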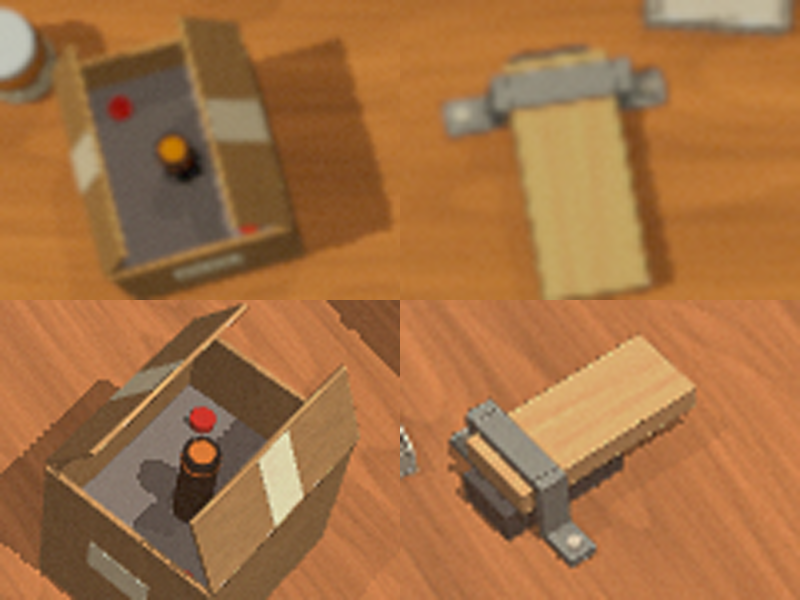

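```bash
python3 - <<'E'
from h import *
np.set_printoptions(precision=4,suppress=True)
print("butt",onz("top",(243.3,242.5),.14),onz("scene",(400.6,285.6),.14))
T=lambda x,y:(200+x/4,205+y/4)
S=lambda x,y:(340+x*.3,240+(y-300)*.3)
for n,p in [("LF",(115,278)),("RF",(299,232)),("LB",(72,60))]: print("rim top",n,onz("top",T(*p),.142))
for n,p in [("LB",(212,595)),("RB",(45,468)),("RF",(218,340))]: print("rim scene",n,onz("scene",S(*p),.142))
for p in [(369,259.4),(389.6,257.4),(363,221.6),(383.6,219.6)]: print("pin top",onz("top",p,.05)[:2])
for p in [(315,184.25),(328.75,196.25),(282.5,203.25),(297,218.25)]: print("pin scene",onz("scene",p,.05)[:2])
for n,p in [("tin",(319,195)),("cup",(257,178)),("jar",(200,214)),("bob",(325,293)),("box",(323,140))]: print(n,onz("top",p,.04)[:2])
E
```

```text
butt [0.5361 0.2323 0.14  ] [0.5408 0.2364 0.14  ]
rim top LF [0.4437 0.2719 0.142 ]
rim top RF [0.4751 0.1412 0.142 ]
rim top LB [0.6031 0.3066 0.142 ]
rim scene LB [0.5973 0.3238 0.142 ]
rim scene RB [0.6361 0.1936 0.142 ]
rim scene RF [0.4795 0.1708 0.142 ]
pin top [ 0.4966 -0.1361]
pin top [ 0.5019 -0.1986]
pin top [ 0.614  -0.1213]
pin top [ 0.6195 -0.1847]
pin scene [ 0.51   -0.1912]
pin scene [ 0.5004 -0.1335]
pin scene [ 0.6198 -0.1778]
pin scene [ 0.6117 -0.1121]
tin [0.7032 0.0127]
cup [0.7611 0.2069]
jar [0.647  0.3824]
bob [ 0.3976 -0.0017]
box [ 0.8847 -0.0022]
```

Careful with the scale: shifts go in shares of 0.75 m and turns go in shares of pi/2 rad. That gives: -0.45 m / 0.75 = -0.6, -0.246 m / 0.75 = -0.328, 1.045 rad / 1.5708 = 0.6653.

Call:
{"op": "steer_hand", "data": {
  "ticks": [
    {"jaw": 0,"pos": [-0.2667,-0.1467,-0.0267],"rotvec": [0,0,0.3183]},
    {"jaw": 0,"pos": [-0.6,-0.328,-0.0267],"rotvec": [0,0,0.6653]},
    {"jaw": 0,"pos": [-0.6,-0.328,-0.0267],"rotvec": [0,0,0.6653]},
    {"jaw": 0,"pos": [-0.6,-0.328,-0.0267],"rotvec": [0,0,0.6653]},
    {"jaw": 0,"pos": [-0.6,-0.328,-0.0267],"rotvec": [0,0,0.6653]},
    {"jaw": 0,"pos": [-0.6,-0.328,-0.0267],"rotvec": [0,0,0.6653]},
    {"jaw": 0,"pos": [-0.6,-0.328,-0.0267],"rotvec": [0,0,0.6653]},
    {"jaw": 0,"pos": [-0.6,-0.328,-0.0267],"rotvec": [0,0,0.6653]},
    {"jaw": 0,"pos": [-0.6,-0.328,-0.0267],"rotvec": [0,0,0.6653]},
    {"jaw": 0,"pos": [-0.6,-0.328,-0.0267],"rotvec": [0,0,0.6653]}
  ],
  "clamp_n": 30
}}

```text
clock: 1.1
tool_pos: [0.5311, 0.2425, 0.2581]
eef_rot: [0.619, 0.786, -0.0, -0.0]
contact_force: [1.0, 0.4, -0.1]
opening: 0.12
finger_force: 0.0
```

Call:
{"op": "steer_hand", "data": {
  "ticks": [
    {"jaw": 0},
    {"jaw": 0},
    {"jaw": 0}
  ]
}}

```text
clock: 1.4
tool_pos: [0.5288, 0.2456, 0.2578]
eef_rot: [0.618, 0.786, -0.0, -0.001]
contact_force: [-0.2, 0.2, 0.1]
opening: 0.005
finger_force: 0.0
```

```bash
python3 - <<'E'
from h import *
np.set_printoptions(precision=4,suppress=True)
c=r.camera_params("wrist");print(c)
w=r.snapshot("wrist")[:,:,::-1];t=r.snapshot("top")[:,:,::-1];cv2.imwrite("pics/w1.png",w)
s=r.get_state();print(s["tool_pos"],R.from_quat(s["eef_rot"]).as_matrix(),s["opening"])
E
```

```text
{'fx': 371.64829954431775, 'fy': 371.64829954431775, 'cx': 326.01713304890603, 'cy': 237.83982622571747, 'rvec': array([-2.8165, -0.3368, -0.0499]), 'tvec': array([-0.5724,  0.0614,  0.4459])}
[0.5287 0.246  0.258 ] [[-0.2372  0.9715 -0.0013]
 [ 0.9715  0.2372  0.0008]
 [ 0.001  -0.0011 -1.    ]] 0.0048718671205632055
```

View pics/w1.png

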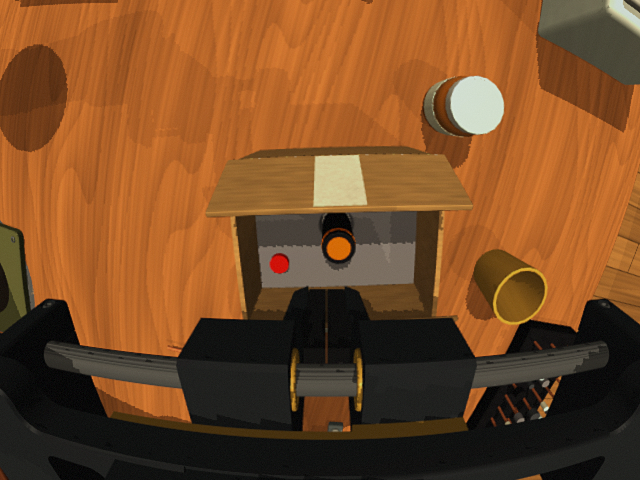

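```bash
cat >> h.py <<'E'
def fish(c,p,z):
    d=np.array([(p[0]-c["cx"])/c["fx"],(p[1]-c["cy"])/c["fy"]]);th=np.hypot(*d)
    v=np.r_[d/th*np.sin(th),np.cos(th)] if th>0 else np.array([0,0,1.])
    M=R.from_rotvec(c["rvec"]).as_matrix();o=-M.T@np.array(c["tvec"]);v=M.T@v
    return o+v*(z-o[2])/v[2]
E
python3 - <<'E'
from h import *
np.set_printoptions(precision=4,suppress=True)
c=r.camera_params("wrist")
print("butt",fish(c,(339,248),.14))
a,b=fish(c,(206,215),.197),fish(c,(472,208),.197);print("edge",a,b,np.linalg.norm(a-b),np.arctan2(*(b-a)[1::-1]))
a,b=fish(c,(243,158),.142),fish(c,(450,155),.142);print("hinge",a,b,np.linalg.norm(a-b),np.arctan2(*(b-a)[1::-1]))
a,b=fish(c,(232,219),.142),fish(c,(250,320),.142);print("rimfront",a,b,np.arctan2(*(b-a)[1::-1]))
E
```

```text
butt [0.5423 0.2357 0.14  ]
edge [0.4532 0.2557 0.197 ] [0.6082 0.2982 0.197 ] 0.16066674834540332 0.26812161525104755
hinge [0.4584 0.2862 0.142 ] [0.6038 0.3252 0.142 ] 0.15059413196123725 0.26208985764839826
rimfront [0.4587 0.2395 0.142 ] [0.4864 0.1575 0.142 ] -1.244647988227008
```

In the tool's units: 0.096 m / 0.75 = 0.128, 0.04 m / 0.75 = 0.0533, -0.02 rad / 1.5708 = -0.0127.

Call:
{"op": "steer_hand", "data": {
  "ticks": [
    {"jaw": 0,"pos": [-0.0187,0.012,0],"rotvec": [0,0,-0.0127]},
    {"jaw": 0,"pos": [-0.0187,0.012,0.0533],"rotvec": [0,0,-0.0127]},
    {"jaw": 0,"pos": [-0.0187,0.012,0.0933],"rotvec": [0,0,-0.0127]},
    {"jaw": 0,"pos": [-0.0187,0.012,0.128],"rotvec": [0,0,-0.0127]},
    {"jaw": 0,"pos": [-0.0187,0.012,0.128],"rotvec": [0,0,-0.0127]},
    {"jaw": 0,"pos": [0.0133,0.012,0.128],"rotvec": [0,0,-0.0127]},
    {"jaw": 0,"pos": [0.04,0.012,0.128],"rotvec": [0,0,-0.0127]},
    {"jaw": 0,"pos": [0.0667,0.012,0.128],"rotvec": [0,0,-0.0127]},
    {"jaw": 0,"pos": [0.0973,0.012,0.128],"rotvec": [0,0,-0.0127]},
    {"jaw": 0,"pos": [0.0973,0.012,0.128],"rotvec": [0,0,-0.0127]}
  ]
}}

```text
clock: 2.5
tool_pos: [0.5204, 0.3223, 0.1637]
eef_rot: [0.608, 0.794, 0.002, -0.001]
contact_force: [-1.0, 0.5, -0.2]
opening: 0.006
finger_force: 0.0
```

Call:
{"op": "steer_hand", "data": {
  "ticks": [
    {"jaw": 0,"pos": [-0.0533,0,0]},
    {"jaw": 0,"pos": [-0.1067,0,0]},
    {"jaw": 0,"pos": [-0.1333,0,0]},
    {"jaw": 0,"pos": [-0.16,0,0]},
    {"jaw": 0,"pos": [-0.1867,0,0]},
    {"jaw": 0,"pos": [-0.2067,0,0]},
    {"jaw": 0,"pos": [-0.2307,0,0]},
    {"jaw": 0,"pos": [-0.2307,0,0]},
    {"jaw": 0,"pos": [-0.1867,0,0]},
    {"jaw": 0,"pos": [-0.1333,0,0]}
  ]
}}

```text
clock: 3.5
tool_pos: [0.5478, 0.2192, 0.1627]
eef_rot: [0.613, 0.79, -0.0, 0.001]
contact_force: [0.5, 0.9, 0.1]
opening: 0.004
finger_force: 0.0
```

Call:
{"op": "steer_hand", "data": {
  "ticks": [
    {"jaw": 0.3,"pos": [0.0173,0,-0.0533]},
    {"jaw": 0.6,"pos": [0.0173,0,-0.1067]},
    {"jaw": 0.65,"pos": [0.0173,0,-0.1333]},
    {"jaw": 0.65,"pos": [0.0173,0,-0.1333]}
  ]
}}

```text
clock: 3.9
tool_pos: [0.5454, 0.2347, 0.2658]
eef_rot: [0.611, 0.792, 0.003, 0.002]
contact_force: [-0.6, -0.7, -0.1]
opening: 0.34
finger_force: 0.0
```

```bash
python3 - <<'E'
from h import *
np.set_printoptions(precision=4,suppress=True)
c=r.camera_params("wrist");print(c["rvec"],c["tvec"])
w=r.snapshot("wrist")[:,:,::-1];t=r.snapshot("top")[:,:,::-1];s=r.snapshot("scene")[:,:,::-1]
mosaic("pics/m1.png",[(w,(0,0,640,480)),(w,(200,120,240,180)),(t,(190,195,120,90)),(s,(330,215,140,105))])
s=r.get_state();print(s["tool_pos"],R.from_quat(s["eef_rot"]).as_matrix(),s["opening"])
E
```

```text
[-2.8149 -0.3618 -0.066 ] [-0.59    0.0362  0.441 ]
[0.5429 0.233  0.2613] [[-0.2538  0.9673 -0.0018]
 [ 0.9673  0.2538 -0.0007]
 [-0.0002 -0.0019 -1.    ]] 0.4810711773185331
```

View pics/m1.png

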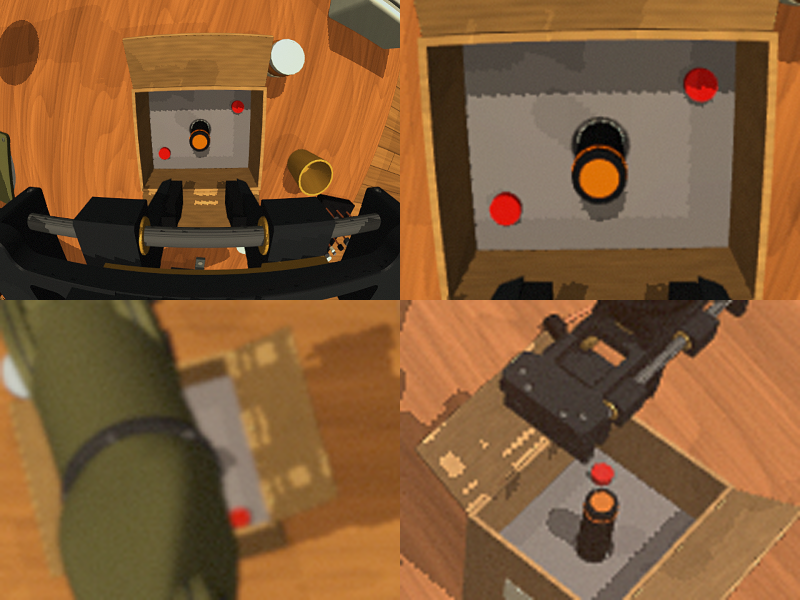

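```bash
python3 - <<'E'
from h import *
from scipy.optimize import brentq
np.set_printoptions(precision=4,suppress=True)
c=r.camera_params("wrist")
print("butt",fish(c,(318.8,225.6),.14), "scene",onz("scene",(330+201*.35,215+202*.35),.14))
a,b=fish(c,(212,140),.142),fish(c,(427,140),.142);print("hinge",a,b,np.linalg.norm(a-b),np.arctan2(*(b-a)[1::-1]),(a+b)/2)
h=(a+b)/2;yh=np.array([-.259,.966,0])
f=lambda t:(fish(c,(310,61),.142+.065*np.sin(t))-h)@yh+.065*np.cos(t)
print("left",[ (t,round(f(t),4)) for t in (1.9,2.1,2.3,2.5,2.7)])
E
```

```text
butt [0.5376 0.235  0.14  ] scene [0.5415 0.2364 0.14  ]
hinge [0.4452 0.2793 0.142 ] [0.5973 0.3186 0.142 ] 0.1571452921463039 0.2529795695804451 [0.5212 0.2989 0.142 ]
left [(1.9, np.float64(0.0239)), (2.1, np.float64(0.013)), (2.3, np.float64(0.0038)), (2.5, np.float64(-0.0034)), (2.7, np.float64(-0.0082))]
```

Call:
{"op": "steer_hand", "data": {
  "ticks": [
    {"jaw": 0.65},
    {"jaw": 0.65}
  ]
}}

```text
clock: 4.25
tool_pos: [0.5432, 0.2327, 0.261]
eef_rot: [0.611, 0.792, -0.001, -0.001]
contact_force: [0.3, 0.3, -0.4]
opening: 0.644
finger_force: 0.0
```

```bash
python3 - <<'E'
from h import *
s=r.get_state();M=R.from_quat(s["eef_rot"]).as_matrix();print(M.T@(np.array([.540,.235,.098])-s["tool_pos"]),s["contact_force"])
E
```

```text
[ 0.00308939 -0.00211074  0.16301097] [ 0.28277615  0.30940208 -0.35437297]
```

In the tool's units: 0.163 m / 0.75 = 0.2173, 0.145 m / 0.75 = 0.1933.

Call:
{"op": "steer_hand", "data": {
  "ticks": [
    {"jaw": 0.65,"pos": [0.004,-0.0027,0.0533]},
    {"jaw": 0.65,"pos": [0.004,-0.0027,0.1067]},
    {"jaw": 0.65,"pos": [0.004,-0.0027,0.16]},
    {"jaw": 0.65,"pos": [0.004,-0.0027,0.1933]},
    {"jaw": 0.65,"pos": [0.004,-0.0027,0.2173]},
    {"jaw": 0.65,"pos": [0.004,-0.0027,0.2173]},
    {"jaw": 0.65,"pos": [0.004,-0.0027,0.2173]}
  ]
}}

```text
clock: 4.95
tool_pos: [0.5411, 0.2353, 0.0991]
eef_rot: [0.611, 0.792, -0.0, -0.0]
contact_force: [0.2, -0.7, -0.8]
opening: 0.649
finger_force: 0.0
```

Call:
{"op": "steer_hand", "data": {
  "ticks": [
    {"jaw": 0},
    {"jaw": 0},
    {"jaw": 0},
    {"jaw": 0},
    {"jaw": 0},
    {"jaw": 0},
    {"jaw": 0}
  ],
  "clamp_n": 30
}}

```text
clock: 5.65
tool_pos: [0.5414, 0.2355, 0.0997]
eef_rot: [0.611, 0.792, 0.0, 0.0]
contact_force: [-0.4, -0.3, 6.0]
opening: 0.287
finger_force: 30.0
```

In the tool's units: -0.22 m / 0.75 = -0.2933, -0.19 m / 0.75 = -0.2533.

Call:
{"op": "steer_hand", "data": {
  "ticks": [
    {"jaw": 0,"pos": [0,0,-0.0267]},
    {"jaw": 0,"pos": [0,0,-0.06]},
    {"jaw": 0,"pos": [0,0,-0.0933]},
    {"jaw": 0,"pos": [0,0,-0.1333]},
    {"jaw": 0,"pos": [0,0,-0.1733]},
    {"jaw": 0,"pos": [0,0,-0.2133]},
    {"jaw": 0,"pos": [0,0,-0.2533]},
    {"jaw": 0,"pos": [0,0,-0.2933]},
    {"jaw": 0,"pos": [0,0,-0.2933]},
    {"jaw": 0,"pos": [0,0,-0.2933]}
  ],
  "clamp_n": 40
}}

```text
clock: 6.65
tool_pos: [0.5408, 0.2352, 0.3186]
eef_rot: [0.611, 0.792, -0.0, -0.0]
contact_force: [0.3, -0.5, -2.5]
opening: 0.283
finger_force: 40.0
```

```bash
python3 - <<'E'
from h import *
w=r.snapshot("wrist")[:,:,::-1];t=r.snapshot("top")[:,:,::-1];s=r.snapshot("scene")[:,:,::-1]
mosaic("pics/m2.png",[(w,(0,0,640,480)),(w,(200,120,240,180)),(t,(190,195,120,90)),(s,(310,130,200,150))])
s=r.get_state();print(s["tool_pos"],s["contact_force"],s["q"])
E
```

```text
[0.54006403 0.23492379 0.3172648 ] [ 0.57163141 -0.42099953 -1.10299248] [-0.52363056  0.55449147  0.06003803  1.57832332 -0.03729938  1.01392215
 -0.19655979]
```

View pics/m2.png

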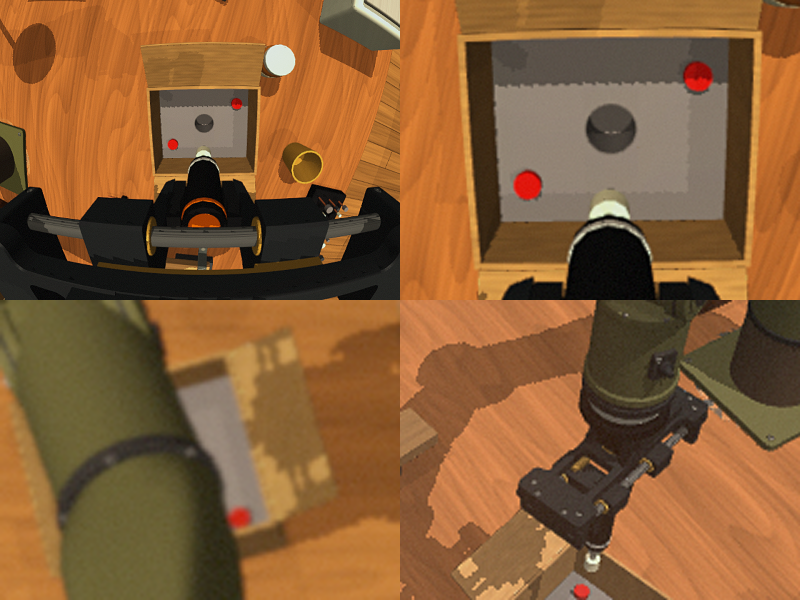

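```bash
cat > goal.py <<'E'
from h import *
np.set_printoptions(precision=4,suppress=True)
s=r.get_state();p=np.array(s["tool_pos"]);M=R.from_quat(s["eef_rot"])
az=np.arctan2(-.157,.559);t=np.pi/4
def ori(t):
    z=np.array([np.cos(az)*np.sin(t),np.sin(az)*np.sin(t),-np.cos(t)]);x=np.array([-np.sin(az),np.cos(az),0]);return R.from_matrix(np.c_[x,np.cross(z,x),z])
tip=np.array([.559,-.157,.11])
for n,P,O in [("A",np.array([.5,-.14,.317]),ori(0)),("B",tip-.0895*ori(t).as_matrix()[:,2],ori(t))]:
    print(n,P,M.inv().apply(P-p),(M.inv()*O).as_rotvec())
print("tip now",p+.0895*M.as_matrix()[:,2])
E
python3 goal.py
```

```text
A [ 0.5   -0.14   0.317] [-0.3525 -0.1337  0.0011] [-0.0036  0.0018  0.53  ]
B [ 0.4981 -0.1399  0.1733] [-0.3518 -0.135   0.1448] [-0.7702 -0.2063  0.503 ]
tip now [0.5397 0.2348 0.2278]
```

In the tool's units: -0.352 m / 0.75 = -0.4693, -0.34 m / 0.75 = -0.4533, 0.53 rad / 1.5708 = 0.3374.

Call:
{"op": "steer_hand", "data": {
  "ticks": [
    {"jaw": 0,"pos": [-0.04,-0.0133,0],"rotvec": [0,0,0.0318]},
    {"jaw": 0,"pos": [-0.0933,-0.036,0],"rotvec": [0,0,0.0764]},
    {"jaw": 0,"pos": [-0.1467,-0.056,0],"rotvec": [0,0,0.1146]},
    {"jaw": 0,"pos": [-0.2,-0.076,0],"rotvec": [0,0,0.1528]},
    {"jaw": 0,"pos": [-0.2533,-0.096,0],"rotvec": [0,0,0.191]},
    {"jaw": 0,"pos": [-0.3067,-0.116,0],"rotvec": [0,0,0.2292]},
    {"jaw": 0,"pos": [-0.36,-0.136,0],"rotvec": [0,0,0.2674]},
    {"jaw": 0,"pos": [-0.4133,-0.156,0],"rotvec": [0,0,0.3056]},
    {"jaw": 0,"pos": [-0.4533,-0.172,0],"rotvec": [0,0,0.331]},
    {"jaw": 0,"pos": [-0.4693,-0.1787,0],"rotvec": [0,0,0.3374]}
  ]
}}

```text
clock: 7.8
tool_pos: [0.499, -0.1431, 0.3182]
eef_rot: [0.799, 0.601, -0.002, -0.0]
contact_force: [0.2, 0.8, -0.9]
opening: 0.281
finger_force: 40.0
```

Call:
{"op": "steer_hand", "data": {
  "ticks": [
    {"jaw": 0},
    {"jaw": 0}
  ]
}}

```text
clock: 8.0
tool_pos: [0.5008, -0.1371, 0.3185]
eef_rot: [0.796, 0.605, 0.0, -0.001]
contact_force: [-0.5, 0.1, -2.2]
opening: 0.285
finger_force: 40.0
```

```bash
python3 goal.py
```

```text
A [ 0.5   -0.14   0.317] [-0.0031 -0.      0.0015] [-0.0016 -0.0015  0.0024]
B [ 0.4981 -0.1399  0.1733] [-0.0037 -0.0017  0.1453] [-0.787  -0.0024  0.0016]
tip now [ 0.5007 -0.1369  0.229 ]
```

In the tool's units: 0.1 m / 0.75 = 0.1333, 0.085 m / 0.75 = 0.1133, -0.785 rad / 1.5708 = -0.4997.

Call:
{"op": "steer_hand", "data": {
  "ticks": [
    {"jaw": 0,"rotvec": [-0.0637,0,0]},
    {"jaw": 0,"rotvec": [-0.1273,0,0]},
    {"jaw": 0,"rotvec": [-0.191,0,0]},
    {"jaw": 0,"pos": [0,0,0.0133],"rotvec": [-0.2546,0,0]},
    {"jaw": 0,"pos": [0,0,0.04],"rotvec": [-0.3183,0,0]},
    {"jaw": 0,"pos": [-0.0027,-0.0013,0.0667],"rotvec": [-0.382,0,0]},
    {"jaw": 0,"pos": [-0.004,-0.0027,0.0933],"rotvec": [-0.4456,0,0]},
    {"jaw": 0,"pos": [-0.004,-0.0027,0.1133],"rotvec": [-0.4997,0,0]},
    {"jaw": 0,"pos": [-0.004,-0.0027,0.1333],"rotvec": [-0.4997,0,0]},
    {"jaw": 0,"pos": [-0.004,-0.0027,0.1333],"rotvec": [-0.4997,0,0]}
  ]
}}

```text
clock: 9.0
tool_pos: [0.5327, -0.1475, 0.3582]
eef_rot: [0.754, 0.577, 0.189, 0.249]
contact_force: [-0.2, -0.2, -1.0]
opening: 0.283
finger_force: 39.1
```

```bash
python3 - <<'E'
from h import *
w=r.snapshot("wrist")[:,:,::-1];t=r.snapshot("top")[:,:,::-1];s=r.snapshot("scene")[:,:,::-1]
mosaic("pics/m3.png",[(w,(0,0,640,480)),(t,(300,160,140,105)),(t,(190,195,120,90)),(s,(230,80,200,150))])
E
python3 goal.py
```

```text
A [ 0.5   -0.14   0.317] [-0.0012 -0.0514  0.0137] [ 0.636  -0.0031  0.0034]
B [ 0.4981 -0.1399  0.1733] [-0.0018 -0.1383  0.1282] [-0.1494 -0.004   0.0019]
tip now [ 0.5836 -0.1619  0.2866]
```

View pics/m3.png

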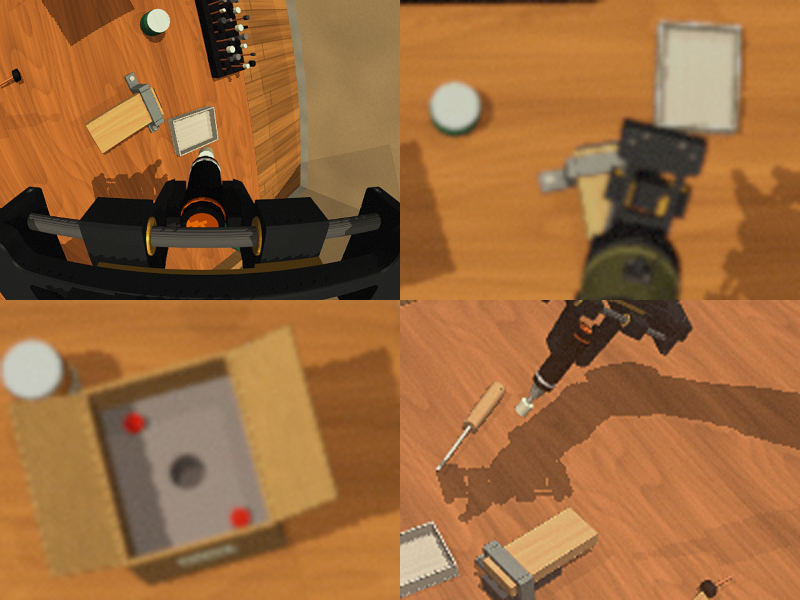

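```bash
python3 -c "
from h import *
print(r.get_state()['q'].round(3) if hasattr(r.get_state()['q'],'round') else r.get_state()['q'])"; python3 goal.py
```

```text
[-0.107  0.267  0.331  2.229 -1.     0.044  0.902]
A [ 0.5   -0.14   0.317] [-0.0012 -0.0514  0.0137] [ 0.636  -0.0031  0.0034]
B [ 0.4981 -0.1399  0.1733] [-0.0018 -0.1383  0.1282] [-0.1494 -0.004   0.0019]
tip now [ 0.5836 -0.1619  0.2866]
```

In the tool's units: -0.051 m / 0.75 = -0.068, -0.05 m / 0.75 = -0.0667, 0.636 rad / 1.5708 = 0.4049.

Call:
{"op": "steer_hand", "data": {
  "ticks": [
    {"jaw": 0,"pos": [0,-0.0133,0.0067],"rotvec": [0.0637,0,0]},
    {"jaw": 0,"pos": [0,-0.0267,0.0133],"rotvec": [0.1273,0,0]},
    {"jaw": 0,"pos": [0,-0.04,0.0133],"rotvec": [0.191,0,0]},
    {"jaw": 0,"pos": [0,-0.0533,0.016],"rotvec": [0.2546,0,0]},
    {"jaw": 0,"pos": [0,-0.0667,0.0173],"rotvec": [0.3183,0,0]},
    {"jaw": 0,"pos": [0,-0.068,0.0187],"rotvec": [0.382,0,0]},
    {"jaw": 0,"pos": [-0.0013,-0.068,0.0187],"rotvec": [0.4049,0,0]},
    {"jaw": 0,"pos": [-0.0013,-0.068,0.0187],"rotvec": [0.4049,0,0]}
  ]
}}

```text
clock: 9.95
tool_pos: [0.501, -0.1416, 0.3149]
eef_rot: [0.796, 0.605, -0.001, -0.001]
contact_force: [-0.2, -0.8, -1.4]
opening: 0.288
finger_force: 39.0
```

```bash
sed -i 's/^for n,P.*/t=-.65;tip[:2]*=.975\nfor n,P,O in [("A",np.array([.55,-.154,.317]),ori(0)),("B",tip-.0895*ori(t).as_matrix()[:,2],ori(t)),("B+.1",tip+[0,0,.1]-.0895*ori(t).as_matrix()[:,2],ori(t))]:/' goal.py; echo 'print("q",np.round(s["q"],3), "tilt",np.arccos(-M.as_matrix()[2,2]))' >>goal.py; python3 goal.py
```

```text
A [ 0.55  -0.154  0.317] [ 0.0012  0.0505 -0.0022] [-0.003   0.0005  0.0023]
B [ 0.5972 -0.1677  0.1812] [0.0007 0.1    0.1334] [0.647  0.0013 0.002 ]
B+.1 [ 0.5972 -0.1677  0.2812] [0.0006 0.0997 0.0334] [0.647  0.0013 0.002 ]
tip now [ 0.5007 -0.1416  0.2254]
q [-0.352  0.615  0.942  1.803 -0.574  1.028  0.543] tilt 0.003063138350236028
```

In the tool's units: 0.1 m / 0.75 = 0.1333, 0.088 m / 0.75 = 0.1173, 0.645 rad / 1.5708 = 0.4106.

Call:
{"op": "steer_hand", "data": {
  "ticks": [
    {"jaw": 0,"pos": [0,0.02,0],"rotvec": [0.0509,0,0]},
    {"jaw": 0,"pos": [0,0.04,0],"rotvec": [0.1019,0,0]},
    {"jaw": 0,"pos": [0,0.06,0.0067],"rotvec": [0.1528,0,0]},
    {"jaw": 0,"pos": [0,0.08,0.0133],"rotvec": [0.2037,0,0]},
    {"jaw": 0,"pos": [0,0.1,0.02],"rotvec": [0.2546,0,0]},
    {"jaw": 0,"pos": [0,0.1173,0.0267],"rotvec": [0.3056,0,0]},
    {"jaw": 0,"pos": [0.0013,0.1333,0.0373],"rotvec": [0.3565,0,0]},
    {"jaw": 0,"pos": [0.0013,0.1333,0.044],"rotvec": [0.4106,0,0]},
    {"jaw": 0,"pos": [0.0013,0.1333,0.044],"rotvec": [0.4106,0,0]},
    {"jaw": 0,"pos": [0.0013,0.1333,0.044],"rotvec": [0.4106,0,0]}
  ]
}}

```text
clock: 10.95
tool_pos: [0.5965, -0.1686, 0.2827]
eef_rot: [0.756, 0.573, -0.191, -0.253]
contact_force: [1.0, 0.7, -1.1]
opening: 0.283
finger_force: 39.1
```

```bash
python3 goal.py
```

```text
A [ 0.55  -0.154  0.317] [ 0.0015 -0.0596  0.0019] [-0.6445 -0.0009 -0.0001]
B [ 0.5972 -0.1677  0.1812] [0.001  0.0613 0.0809] [ 0.0055 -0.0008  0.0002]
B+.1 [ 0.5972 -0.1677  0.2812] [0.0011 0.0012 0.001 ] [ 0.0055 -0.0008  0.0002]
tip now [ 0.5448 -0.154   0.2112]
q [ 0.001  1.125  0.792  0.84  -0.518  2.001  0.322] tilt 0.6444870548116736
```

In the tool's units: 0.04 m / 0.75 = 0.0533, 0.032 m / 0.75 = 0.0427.

Call:
{"op": "steer_hand", "data": {
  "ticks": [
    {"jaw": 0,"pos": [0,0.016,0.0213]},
    {"jaw": 0,"pos": [0,0.032,0.0427]},
    {"jaw": 0,"pos": [0.0013,0.04,0.0533]},
    {"jaw": 0,"pos": [0.0013,0.04,0.0533]}
  ]
}}

```text
clock: 11.35
tool_pos: [0.5965, -0.1666, 0.2338]
eef_rot: [0.756, 0.573, -0.191, -0.253]
contact_force: [0.9, 0.7, -1.6]
opening: 0.287
finger_force: 39.1
```

```bash
python3 goal.py
```

```text
A [ 0.55  -0.154  0.317] [-0.0003 -0.0885 -0.0375] [-0.6452 -0.0012  0.0003]
B [ 0.5972 -0.1677  0.1812] [-0.0009  0.0324  0.0414] [ 0.0048 -0.001   0.0006]
B+.1 [ 0.5972 -0.1677  0.2812] [-0.0008 -0.0278 -0.0385] [ 0.0048 -0.001   0.0006]
tip now [ 0.5447 -0.152   0.1623]
q [-0.011  1.166  0.782  0.9   -0.533  1.914  0.333] tilt 0.6452195903403332
```

In the tool's units: 0.038 m / 0.75 = 0.0507, 0.03 m / 0.75 = 0.04.

Call:
{"op": "steer_hand", "data": {
  "ticks": [
    {"jaw": 0,"pos": [0,0.0133,0.0187]},
    {"jaw": 0,"pos": [0,0.0267,0.036]},
    {"jaw": 0,"pos": [0,0.04,0.0507]},
    {"jaw": 0,"pos": [0,0.04,0.0507]},
    {"jaw": 0,"pos": [0,0.04,0.0507]}
  ]
}}

```text
clock: 11.85
tool_pos: [0.5976, -0.1682, 0.1848]
eef_rot: [0.756, 0.573, -0.192, -0.253]
contact_force: [-0.5, 0.8, -2.1]
opening: 0.284
finger_force: 39.0
```

```bash
python3 goal.py; python3 - <<'E'
from h import *
w=r.snapshot("wrist")[:,:,::-1];t=r.snapshot("top")[:,:,::-1];s=r.snapshot("scene")[:,:,::-1]
mosaic("pics/m4.png",[(w,(160,0,320,240)),(t,(300,160,140,105)),(s,(330,230,140,105)),(s,(240,130,120,90))])
E
```

```text
A [ 0.55  -0.154  0.317] [ 0.0007 -0.1193 -0.0756] [-0.6463  0.0002 -0.0003]
B [ 0.5972 -0.1677  0.1812] [0.0003 0.0017 0.0032] [ 0.0037  0.0001 -0.0004]
B+.1 [ 0.5972 -0.1677  0.2812] [ 0.0003 -0.0585 -0.0766] [ 0.0037  0.0001 -0.0004]
tip now [ 0.5457 -0.1536  0.1134]
q [-0.012  1.217  0.771  0.93  -0.551  1.843  0.34 ] tilt 0.6463241184061098
```

View pics/m4.png

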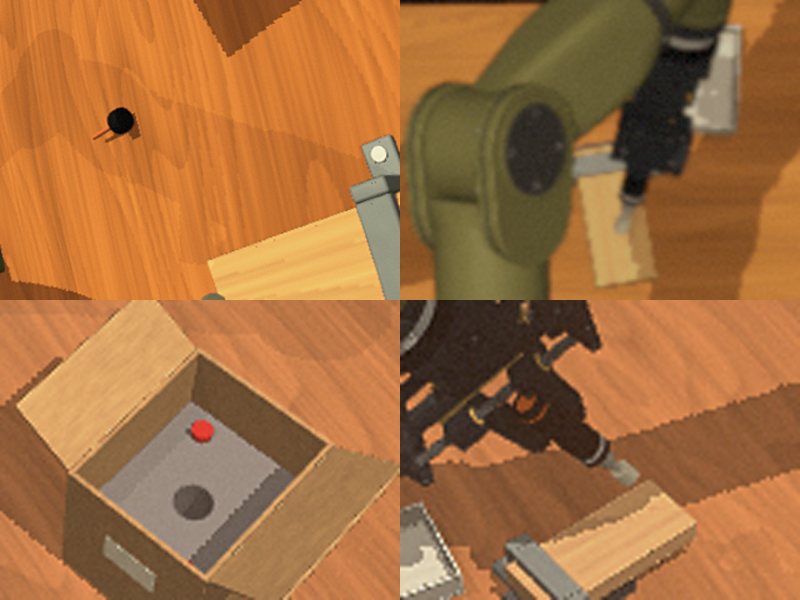

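```bash
python3 - <<'E'
from h import *
np.set_printoptions(precision=4,suppress=True)
print(onz("top",(377.7,241.2),.113),onz("scene",(310.5,182.5),.113))
E
```

```text
[ 0.5402 -0.1575  0.113 ] [ 0.5444 -0.1526  0.113 ]
```

In the tool's units: 0.01 m / 0.75 = 0.0133, -0.003 m / 0.75 = -0.004.

Call:
{"op": "steer_hand", "data": {
  "ticks": [
    {"jaw": 0,"pos": [0,0.0053,-0.004]},
    {"jaw": 0,"pos": [0,0.0133,-0.0093]},
    {"jaw": 0,"pos": [0,0.0133,-0.0093]},
    {"jaw": 0,"pos": [0,0.0133,-0.0093]},
    {"jaw": 0,"pos": [0,0.0133,-0.0093]},
    {"jaw": 0,"pos": [0,0.0133,-0.0093]},
    {"jaw": 0,"pos": [0,0.0133,-0.0093]}
  ]
}}

```text
clock: 12.7
tool_pos: [0.6095, -0.1712, 0.1851]
eef_rot: [0.756, 0.573, -0.191, -0.253]
contact_force: [0.3, 0.0, -1.5]
opening: 0.285
finger_force: 39.0
```

```bash
python3 goal.py|tail -2; python3 -c "
from plant import r
import numpy as np
print(np.abs(r.get_state()['qd']).max()); print(r.finish_job())"
```

```text
tip now [ 0.5577 -0.1567  0.1136]
q [ 0.005  1.235  0.767  0.863 -0.56   1.878  0.318] tilt 0.6451653761398786
0.0014218284893942063
the job is handed in; nothing more can be done
None
```

The job is handed in at about 12.7 s on the clock: both flaps are folded well outward (left about 2.4 rad, right pushed equally far), and the handpiece is held still, tilted about 37° from upright, butt end up. Its bob tip is about 6 cm above the middle of the pin's bare wood by the arm's readings; I have not seen the judge's verdict.

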